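# Power up the stage controller and hold its homing key

### The arm

A 6-joint arm with a two-finger parallel gripper is mounted at the origin on a cart in front of the work surface, level with it; the furniture and walls round the work are solid. World frame = base frame: x ahead of the robot, y to its left, z up, the work surface at z = 0. Lengths are in m, angles in degrees, forces in N, time in s.
With the tool pointing down it reaches from about 0.3 to 0.75 m from the base axis. Payload 8.5 kg.
Tool frame: the origin (TCP) lies at the very end of the fingers, on their centre line; the grasp point (between the pads) lies 19 mm behind it; z points along the fingers, y is the line along which they close (so a half turn about z gives the same grasp; the last joint's range is limited). The gripper opens to 85 mm and grips with 20 to 120 N. Pads are 22 mm wide; open, the fingers measure 114 mm over their backs; the gripper's body (76 mm by 85 mm) begins 54 mm behind the grasp point. The pads swing forward as they close: fully open they stand 13 mm farther back than shut.
Start: joints at [-89.628, 21.807, 74.336, -0, 83.858, -12.336], TCP at [0.121, -0.537, 0.231] pointing down, gripper open.
Joint ranges: [-178.18, 178.18], [-50.72, 133.34], [12.68, 142.11], [-81.47, 261.47], [9.98, 163.14], [-165.26, 165.26]. Speed limits (degrees/s): [136.94, 136.94, 180, 180, 180, 180].

### API

Orientations are given as a 3x3 rotation matrix whose columns are the frame's x, y, z axes.
In Python, from rig import env gives the robot as it stands.
- The arm moves only by the tool move_arm, never from a script. Its argument "plan" is a list of rows, each a list of 7 numbers: the turn, a rotation vector about the tool's x, y, z in degrees, then the shift along the tool's x, y, z in cm, then the gripper command: -1 is shut, 1 is fully open, values between are in proportion. In form: [[ax, ay, az, tx, ty, tz, jaw], ...]. A call has 1 to 5 rows; each row is the pose to reach, as a shift and turn from the pose commanded when the call began, along the tool's axes at that moment; what a row does not reach only later rows make up. A row lasts 1/10 s, in which the tool goes at most 50 mm and 8.59 degrees, less where a joint would pass 70% of its speed; a pose out of reach is approached as far as the arm can. A call with a gripper value outside its range is refused whole. The fingers move at their own pace and stop on an object; "squeeze" is the grip in N (left out, the last holds). Time passes only in rows, so rows that repeat a pose let the fingers close. It gives the time, the measured TCP pose, the force, the opening and the grip force at its end, in the units of the state.
- env.observe(): the state, without advancing time (a new reading comes with each control period).
- env.get_image(name): name is "scene" or "top" or "wrist"; returns a dict with "color" (384x512x3 uint8, red, green, blue), "fov_y" (degrees; the focal length in pixels is half the picture's height over the tangent of half this angle, whatever the lens; pixels are square), "cx", "cy" (the principal point, pixels), "R" (3x3) and "t" (3): a world point X has camera coordinates R X + t. Camera axes: x right, y down, z forward; pixel columns grow to the right and rows downward; lengths in m; the calibration is good to about 2 mm. A picture is of the moment at which its call begins. There is no depth.
- env.close_job(): hands the job in; it is judged then, once.
Trained networks look in a picture, given as the dict that the camera call returned (one of the last four; its "shot" number tells which), for a name from the list of things; names that differ only in an ending like _2 or _b are one class to them, and where a whole thing is asked for, a point or a joint stands for the part that bears it (a point fixed in the world has none). Each returns a list of dicts, best first, with "conf" (0 to 1); they miss things now and then, are a little off and sometimes report something else, mostly with a low value. They report only what shows in the picture. A call takes as long as a camera call.
- env.outline_of(target, picture): "mask" (384x512 bool, what is visible of it) and "bbox" ([centre column, centre row, width, height] in pixels, round what is visible of it).
- env.tip_of(target, picture): "pixel" ([column, row] in pixels: a listed point, or the origin of a listed thing).
The state is a dict: "time_s": time; "q": joint angles; "qvel": joint speeds; "joint_efforts": joint torques, N m; "position": TCP position; "tool_rot": TCP orientation; "ft_force": force on the tool from outside, world axes, zero at the start; "wrist_torque": the same for the moment, N m; "grip_width": finger opening in m; "gripper_force": force on a finger pad.
Only numpy, scipy, OpenCV 4.12 (cv2) and the standard library are available. Lean on these libraries where they do the work, as an engineer would, in place of code of your own. Each camera call takes 0.05 s, during which the arm holds its last target. There are 200 camera calls.

### The job

Power up the stage controller with your closed fingers: first press down the raised side of the power strip's rocker switch so that it tips over to on, then push the round key of the controller fully in (it stays in), and last press the long bar key fully down and finish while still holding it down with the fingertips. Do not press the square key, press nothing out of this order, do not pinch, lift or drag anything, and leave the things lying round about where they are.

Things in the scene. Friction and masses are not known exactly. Their poses are not given: they have to be found in the camera images.
- console: Stage controller: low grey box, fixed to the desk, 104 (its x) x 216 (its y) x 45 mm, plus three rear sockets that stand out 12 mm at +x. Origin at the centre of its underside, z up. On its flat top are three black bezel plates (84 x 56 x 4 mm) side by side along its y at -66, 0 and +66 mm, each with one upright grey key in its middle: one round, one long bar, one square, in an order that varies.
- round_top (a point): Centre of the top face of the round key, a disc of 30 mm diameter. Key tops lie 62 mm above the desk when up and stand 13 mm proud of their bezel; travel 7 mm; any of the three bays can hold any key. Moves with the key.
- bar_module: The bezel plate that carries the bar key, fixed on the console, 84 x 56 x 4 mm. Origin at the centre of its underside, 45 mm above the desk; axes as the console.
- bar_top (a point): Centre of the top face of the long bar key, 56 mm along the console's x by 18 mm along its y. Key tops lie 62 mm above the desk when up and stand 13 mm proud of their bezel; travel 7 mm; any of the three bays can hold any key. Moves with the key.
- square_top (a point): Centre of the top face of the square key, 28 x 28 mm, not to be pressed. Key tops lie 62 mm above the desk when up and stand 13 mm proud of their bezel; travel 7 mm; any of the three bays can hold any key.
- round_key (a joint): How far the round key is pushed in, m: 0 is up, 0.007 fully in. It moves straight down against a friction of about 4 N, has no spring and stays where it is pushed.
- bar_key (a joint): How far the bar key is pressed, m: 0 is up, 0.007 fully down. Sprung: 2 N starts it, 5.5 N holds it fully down, and it comes up when let go.
- square_key (a joint): How far the square key is pressed, m: 0 is up, 0.007 fully down; sprung like the bar key.
- strip: White power strip, loose on the desk, 57 (its x) x 315 (its y) x 47 mm, 0.8 kg, with a row of sockets and, near its end at -y, a small red rocker switch. Origin at the centre of its underside, z up. It lies roughly along the robot's x, rocker end toward the robot. The housing's top is 42 mm above the desk.
- strip_switch (a joint): Tilt of the rocker, rad: 0 off (as it starts: the half toward the strip's -x stands up, its outer edge about 5 mm above the housing), 0.349 fully on (that half is down, the other half up). It pivots about a line along the strip's y, at strip x 0, y -107 mm, z 39 mm; it has no spring and stays where it is left; about 2 N at the outer edge of the raised half moves it, more nearer the pivot.
- rocker_press (a point): Outer top edge of the rocker's raised half, 11 mm from the pivot toward the strip's -x, 47 mm above the desk when off; moves with the rocker, which is 24 (strip x) x 12 mm. The inner edge of the fingertips should stay 3 to 8 mm to the -x side of the pivot and come down until it nearly meets the housing (42 mm above the desk); stopping sooner, or a flat tip right up to the pivot, tips it only half way.
- usb_stick: Blue USB stick, 18 x 55 x 9 mm, loose; a bystander, before the console. Origin at the centre of its underside.
- note_block: Yellow note block, 74 x 74 x 14 mm, loose; a bystander, left of the console. Origin at the centre of its underside.
- oil_bottle: Small amber bottle with a white cap, 31 x 30 x 93 mm, loose; a bystander, behind the console. Origin at the centre of its underside.
- screwdriver: Red-handled screwdriver, 150 mm long, 17 mm thick, loose; a bystander, lying further back. Origin at the centre of its underside.
- cover_box: Small white box, 30 x 36 x 14 mm, loose; a bystander, on the desk close to the rocker, on the strip's -x side. Origin at the centre of its underside.
- marker: White marker with a red cap, 135 mm long, 16 mm thick, loose; a bystander, along the strip's +x side. Origin at the centre of its underside.

How it is judged:
By the outcome, as a careful person would: the job done as asked, in the order asked, and still so for the second after the job is handed in, while the arm keeps its last pose, push and grip.
It also fails if it takes over 51 s, if anything falls off the work surface, if the arm or the gripper's body presses on something with over 40 N, if the wrist force passes 120 N, or if a joint passes its speed limit or range.

## Working session

There is one attempt and no reset: what is moved stays moved. The work goes in short steps, Python scripts to look and compute and a tool call to move; the robot and the scene stay as the last step left them, time stands still between calls to the robot, and variables do not carry over. Pictures are saved under pics/ and viewed, at most 10 in all, crops included, and the job is handed in when it is done.

Besides the shell and the picture viewer there is one more tool, called in YAML: its name, and indented under it one key for each argument. move_arm: Moves the arm, as the interface text tells. Its arguments: {"type":"object","properties":{"plan":{"type":"array"},"squeeze":{"type":"number"}},"required":["plan"]}

```bash
mkdir -p pics; cat > h.py <<'E'
import numpy as np,cv2
from rig import env
def K(p):
    f=p["color"].shape[0]/2/np.tan(np.radians(p["fov_y"])/2); return f,p["cx"],p["cy"]
def ray(p,px):
    f,cx,cy=K(p);R=np.array(p["R"]);t=np.array(p["t"])
    d=R.T@np.array([(px[0]-cx)/f,(px[1]-cy)/f,1]);return -R.T@t,d
def atz(p,px,z):
    o,d=ray(p,px);return o+d*(z-o[2])/d[2]
def proj(p,X):
    f,cx,cy=K(p);c=np.array(p["R"])@np.array(X)+np.array(p["t"]);return np.array([f*c[0]/c[2]+cx,f*c[1]/c[2]+cy])
E
cat > a.py <<'E'
from h import *
Z=dict(round_top=.062,bar_top=.062,square_top=.062,rocker_press=.047,console=0,bar_module=.045,strip=0,cover_box=0,marker=0,usb_stick=0,oil_bottle=0,note_block=0)
ims=[]
for n in("top","scene"):
    p=env.get_image(n);ims.append(p["color"][:,:,::-1])
    print(n,"cam",np.round(ray(p,(0,0))[0],3))
    for k,z in Z.items():
        r=env.tip_of(k,p)
        for q in r[:2]: print(k,np.round(q["pixel"],1),round(q["conf"],2),np.round(atz(p,q["pixel"],z)[:2],4))
cv2.imwrite("pics/top.png",cv2.resize(ims[0],(780,585)));cv2.imwrite("pics/scene.png",cv2.resize(ims[1],(780,585)))
s=env.observe();print(s["position"],np.round(s["tool_rot"],3),s["time_s"])
E
python3 a.py
```

```text
top cam [ 0.419 -0.088  1.275]
round_top [206.6 202.1] 0.4 [0.5171 0.0414]
bar_top [254.6 209.4] 0.47 [ 0.5004 -0.0847]
square_top [228.1 207.3] 0.57 [ 0.5046 -0.0153]
rocker_press [231.7 204.9] 0.61 [ 0.5122 -0.0238]
rocker_press [335.7 215.5] 0.45 [ 0.4895 -0.2993]
console [234.3 209.6] 0.64 [ 0.503  -0.0288]
bar_module [252.4 210.8] 0.73 [ 0.4978 -0.0789]
strip [328.  177.4] 0.64 [ 0.5973 -0.2861]
cover_box [315.5 192.3] 0.61 [ 0.5552 -0.2517]
marker [206.7 203.3] 0.49 [0.5188 0.0476]
marker [348.7 176.9] 0.48 [ 0.5999 -0.3434]
usb_stick [222. 237.] 0.47 [0.4274 0.0029]
oil_bottle [216.1 167.6] 0.6 [0.6187 0.0247]
note_block [178.2 207.7] 0.95 [0.5052 0.1257]
scene cam [0.005 0.654 0.793]
round_top [234.2 219.8] 0.73 [0.518 0.043]
bar_top [275.4 191.8] 0.68 [ 0.4986 -0.0892]
bar_top [255.1 228.5] 0.4 [0.4643 0.0388]
square_top [258.1 201.9] 0.56 [ 0.5105 -0.0363]
rocker_press [272.8 250. ] 0.64 [0.4054 0.0573]
rocker_press [325.7 158. ] 0.61 [ 0.4797 -0.2949]
console [258.4 224.1] 0.68 [ 0.5057 -0.0299]
bar_module [275.5 198.6] 0.76 [ 0.4957 -0.0857]
strip [287.4 158.4] 0.98 [ 0.5953 -0.2922]
cover_box [294.6 170.1] 0.56 [ 0.55   -0.2579]
cover_box [255.5 226. ] 0.45 [ 0.5075 -0.0207]
usb_stick [272.2 247.6] 0.63 [0.4358 0.0144]
oil_bottle [205.9 222.9] 0.84 [0.6096 0.0385]
note_block [209.9 266. ] 0.86 [0.5141 0.1371]
[ 0.1209978  -0.53651103  0.23132726] [[ 0.975  0.22   0.   ]
 [ 0.22  -0.975 -0.   ]
 [ 0.     0.    -1.   ]] 1.3
```

View pics/top.png

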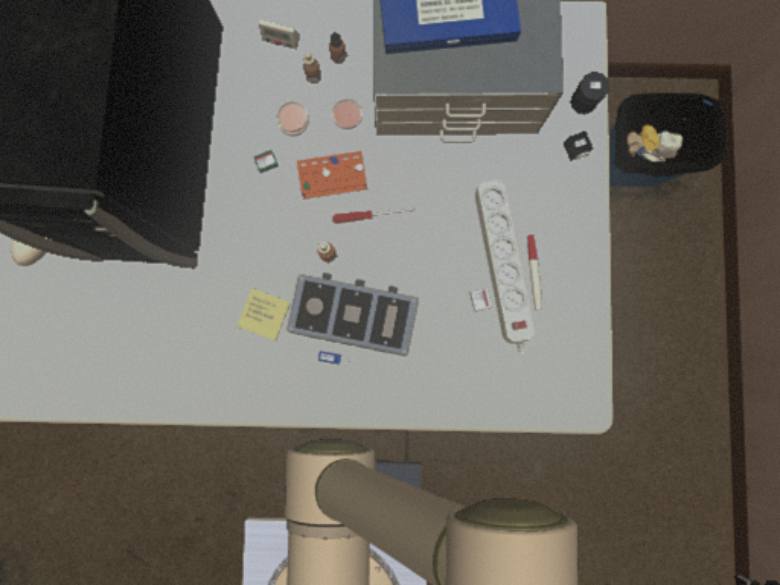

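View pics/scene.png

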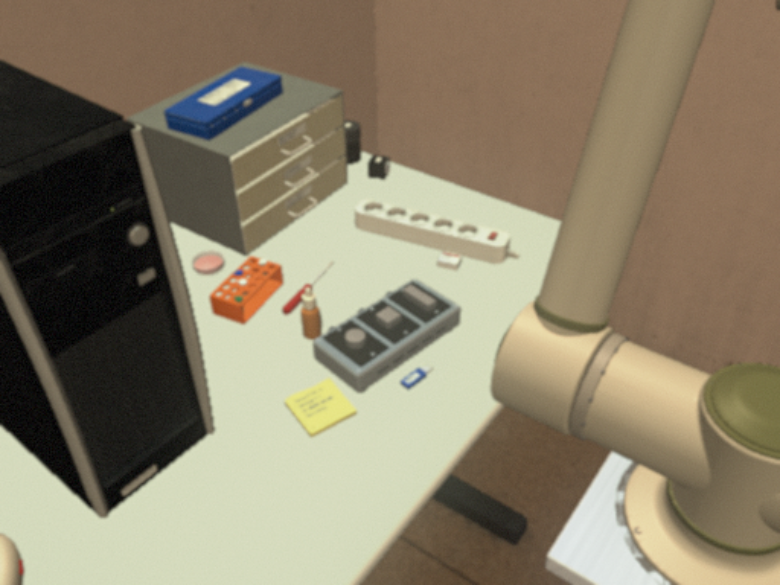

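move_arm:
  plan:
    - [0,0,-8,4,-1.6,0.5,-1]
    - [0,0,-16,8,-3.2,1,-1]
    - [0,0,-24,12,-4.8,1.5,-1]
    - [0,0,-32,16,-6.4,2,-1]
    - [0,0,-40,20,-8,2.5,-1]
  squeeze: 40

```text
time_s: 1.8
position: [0.2997, -0.4134, 0.2063]
tool_rot: [[0.601, 0.799, 0.0], [0.799, -0.601, -0.0], [-0.0, 0.0, -1.0]]
ft_force: [0.6, -0.7, 0.7]
grip_width: 0.0124
gripper_force: 0.0
```

move_arm:
  plan:
    - [0,0,-8.5,4,1.1,0,-1]
    - [0,0,-17,8,2.2,0,-1]
    - [0,0,-25.5,12,3.3,0,-1]
    - [0,0,-34,16,4.4,0,-1]
    - [0,0,-42.5,19.4,5.4,0,-1]

```text
time_s: 2.3
position: [0.4604, -0.2913, 0.2064]
tool_rot: [[-0.098, 0.995, 0.0], [0.995, 0.098, -0.0], [-0.0, 0.0, -1.0]]
ft_force: [0.5, -0.6, 0.4]
grip_width: -0.0003
gripper_force: 0.0
```

```bash
cat > b.py <<'E'
from h import *
import sys
p=env.get_image("wrist");s=env.observe()
print(s["position"],np.round(s["tool_rot"],3),s["time_s"],s["grip_width"],s["q"])
print("cam",ray(p,(0,0))[0],"tcp px",proj(p,s["position"]))
for k,z in dict(rocker_press=.047,strip=0,cover_box=0,round_top=.062,bar_top=.062,square_top=.062).items():
    for q in env.tip_of(k,p)[:2]: print(k,np.round(q["pixel"],1),round(q["conf"],2),np.round(atz(p,q["pixel"],z)[:2],4))
m=env.outline_of("strip",p)
if m:
    print(m[0]["conf"],m[0]["bbox"])
    c=max(cv2.findContours(m[0]["mask"].astype(np.uint8),0,1)[0],key=cv2.contourArea)
    P=np.array([atz(p,c_[0],.042)[:2] for c_ in c],np.float32);(cc,wh,a)=cv2.minAreaRect(P*1000);print("strip rect",cc,wh,a)
cv2.imwrite("pics/%s.png"%sys.argv[1],cv2.resize(p["color"][:,:,::-1],(780,585)))
E
python3 b.py w1
```

```text
[ 0.46331673 -0.28869482  0.2063813 ] [[-0.108  0.994  0.002]
 [ 0.994  0.108  0.001]
 [ 0.001  0.002 -1.   ]] 2.35 0.00018159842918535513 [-44.41590574  22.47638353  77.5531311    0.12409487  79.9376362
 -50.64480524]
cam [ 0.45215359 -0.21043924  0.34928646] tcp px [259.70578982 239.69256588]
rocker_press [282.3 186.9] 0.77 [ 0.4944 -0.3059]
strip [362.4 175.3] 0.95 [ 0.6027 -0.2948]
cover_box [324.5 137.1] 0.79 [ 0.5448 -0.2509]
0.59 [284.9, 194.1, 13.1, 15.9]
strip rect (497.0208740234375, -315.59686279296875) (11.658554077148438, 23.87154197692871) 7.865534782409668
```

View pics/w1.png

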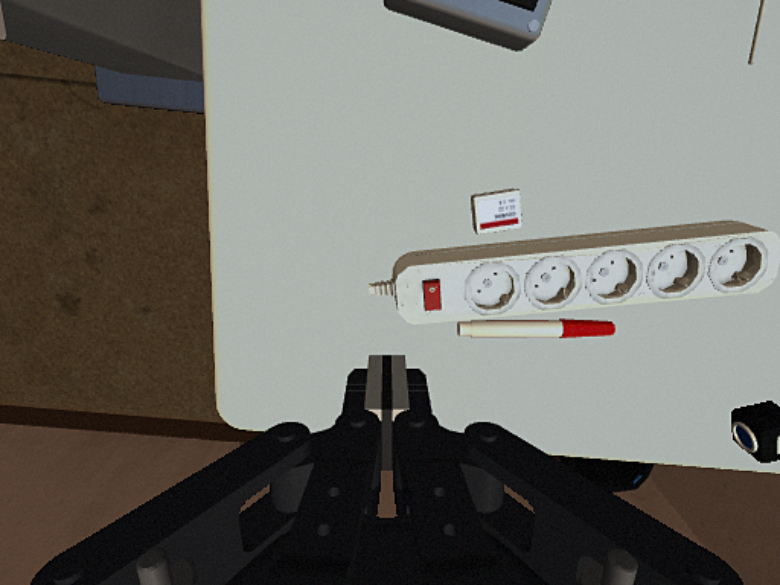

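move_arm:
  plan:
    - [0,0,-2.4,-0.7,1.5,3.5,-1]
    - [0,0,-4.8,-1.43,2.9,7,-1]
    - [0,0,-4.8,-1.43,2.9,10.6,-1]
    - [0,0,-4.8,-1.43,2.9,10.6,-1]

```text
time_s: 3.1
position: [0.487, -0.3036, 0.0962]
tool_rot: [[-0.172, 0.985, -0.006], [0.985, 0.172, 0.006], [0.007, -0.005, -1.0]]
ft_force: [-0.7, 0.3, 0.1]
grip_width: 0.0001
gripper_force: 0.0
```

```bash
python3 b.py w2; python3 - <<'E'
from h import *
p=env.get_image("wrist");print(K(p))
v=np.array([[493,286],[553,282],[614,274],[675,270],[738,263]])
E
```

```text
[ 0.48805708 -0.30447118  0.09919208] [[-0.172  0.985 -0.003]
 [ 0.985  0.172  0.003]
 [ 0.003 -0.003 -1.   ]] 3.15 -0.00029620571858998945 [-4.37431574e+01  3.15391572e+01  8.13172454e+01 -2.02810619e-03
  6.73839677e+01 -5.36577668e+01]
cam [ 0.47352351 -0.22447688  0.23968463] tcp px [256.0745151  247.51359961]
rocker_press [266.3 215.2] 0.97 [ 0.4962 -0.3057]
rocker_press [354.4 249.7] 0.6 [ 0.5697 -0.3226]
strip [384.8 201. ] 0.63 [ 0.6061 -0.2927]
cover_box [333.4 139.7] 0.57 [ 0.5452 -0.2467]
bar_top [334.7 141.2] 0.57 [ 0.5277 -0.2417]
0.65 [358.9, 211.8, 303.5, 81.7]
strip rect (570.076904296875, -293.106689453125) (239.50863647460938, 61.999576568603516) 11.432524681091309
(np.float64(278.1616259722341), 253.48451806704185, 190.42216842771248)
```

View pics/w2.png

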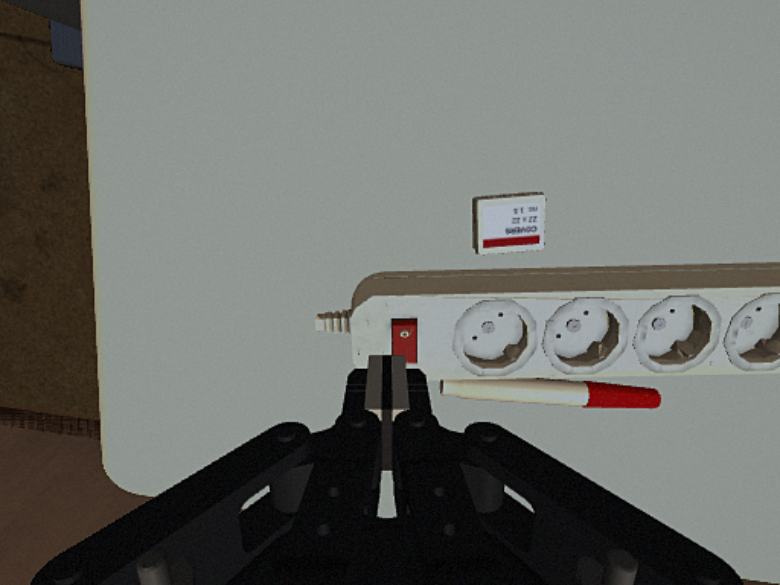

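```bash
python3 - <<'E'
from h import *
p=env.get_image("wrist");s=env.observe();T=np.array(s["position"]);R=np.array(s["tool_rot"]);sc=512/780
print(s["time_s"],T,np.round(R,3).tolist(),"tcp px",proj(p,T)/sc)
def tool(px,z): return np.round(1000*R.T@(atz(p,np.array(px)*sc,z)-T),1)
for px in [(367,355),(407,355)]: print("tip",tool(px,T[2]))
for px in [(391,318),(418,318)]: print("rocker outer",tool(px,.047))
for px in [(418,362)]: print("rocker inner end",tool(px,.038))
for n in("top","scene"):
    q=env.get_image(n);print(n,proj(q,T))
    for r in env.tip_of("rocker_press",q)[:2]: print(r["conf"],atz(q,r["pixel"],.047))
    cv2.imwrite("pics/c_%s.png"%n,cv2.resize(q["color"][(130 if n=='scene' else 170):(190 if n=='scene' else 240),280:380,::-1],None,fx=7,fy=7,interpolation=cv2.INTER_CUBIC))
E
```

```text
3.6 [ 0.48927531 -0.30460331  0.10108237] [[-0.174, 0.985, 0.001], [0.985, 0.174, -0.001], [-0.001, 0.001, -1.0]] tcp px [387.65673237 370.19544905]
tip [ 6.5 -7.8 -0. ]
tip [ 6.5  7.3 -0. ]
rocker outer [-1.   1.8 54.1]
rocker outer [-1.1 15.4 54.1]
rocker inner end [-30.8  16.8  63.1]
top [341.4887788  214.48592791]
scene [325.96525043 137.69350793]
```

View pics/c_scene.png

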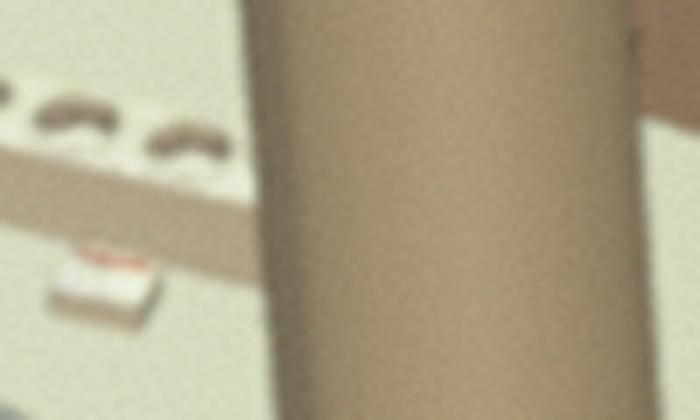

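move_arm:
  plan:
    - [0,0,0,-1.5,0.8,0,-1]
    - [0,0,0,-3,0.8,0,-1]
    - [0,0,0,-3,0.8,0,-1]
    - [0,0,0,-3,0.8,0,-1]
    - [0,0,0,-3,0.8,0,-1]

```text
time_s: 4.3
position: [0.502, -0.3319, 0.1003]
tool_rot: [[-0.174, 0.985, -0.0], [0.985, 0.174, 0.001], [0.001, -0.0, -1.0]]
ft_force: [-0.6, 0.1, -1.0]
grip_width: -0.0001
gripper_force: 0.0
```

```bash
cat > c.py <<'E'
from h import *
import sys
p=env.get_image("wrist");s=env.observe();T=np.array(s["position"]);R=np.array(s["tool_rot"])
print(s["time_s"],T,np.round(R,3).tolist())
def tool(X): return np.round(1000*R.T@(np.array(X)-T),1)
for r in env.tip_of("rocker_press",p)[:1]: X=atz(p,r["pixel"],.047);print("press",r["pixel"],r["conf"],X,tool(X))
h=cv2.cvtColor(p["color"],cv2.COLOR_RGB2HSV)
m=((h[...,1]>140)&((h[...,0]<8)|(h[...,0]>172))&(h[...,2]>60)).astype(np.uint8)
n,l,st,ce=cv2.connectedComponentsWithStats(m)
for i in range(1,n):
    if st[i,4]>60:
        c=ce[i];X=atz(p,c,.043);print("red",st[i],c,X[:2],tool(X))
        x0,y0,w,hh=st[i,:4];print("  outer",tool(atz(p,(c[0],y0-.5),.047)),"inner",tool(atz(p,(c[0],y0+hh-.5),.040)),"sides",tool(atz(p,(x0-.5,c[1]),.043)),tool(atz(p,(x0+w-.5,c[1]),.043)))
x,y=map(int,r["pixel"])
cv2.imwrite("pics/%s.png"%sys.argv[1],cv2.resize(p["color"][max(0,y-45):y+75,x-60:x+80,::-1],None,fx=5,fy=5,interpolation=cv2.INTER_CUBIC));print("crop origin",x-60,max(0,y-45))
E
python3 c.py r1
```

```text
4.35 [ 0.50207905 -0.33193714  0.1003381 ] [[-0.174, 0.985, -0.0], [0.985, 0.174, 0.0], [0.0, -0.0, -1.0]]
press [252.0, 172.4] 0.59 [ 0.49539404 -0.3044337   0.047     ] [28.2 -1.8 53.3]
red [306 115  38   9 201] [324.54726368 119.03482587] [ 0.53886655 -0.25871118] [65.7 49.  57.4]
  outer [69.  47.8 53.4] inner [62.4 50.  60.4] sides [65.7 35.7 57.4] [65.7 62.2 57.4]
red [244 170  17  30 439] [252.05922551 185.28473804] [ 0.49732743 -0.31540969] [17.1 -1.8 57.3]
  outer [30.4 -1.7 53.4] inner [ 4.5 -1.8 60.3] sides [17.1 -8.3 57.3] [17.1  4.6 57.3]
red [374 218  52  19 704] [399.05681818 228.09232955] [ 0.61879284 -0.33032857] [-18.8 115.2  57.3]
  outer [ -7.7 111.4  53.3] inner [-27.9 118.2  60.3] sides [-18.8  94.9  57.3] [-18.8 136.3  57.3]
crop origin 192 127
```

View pics/r1.png

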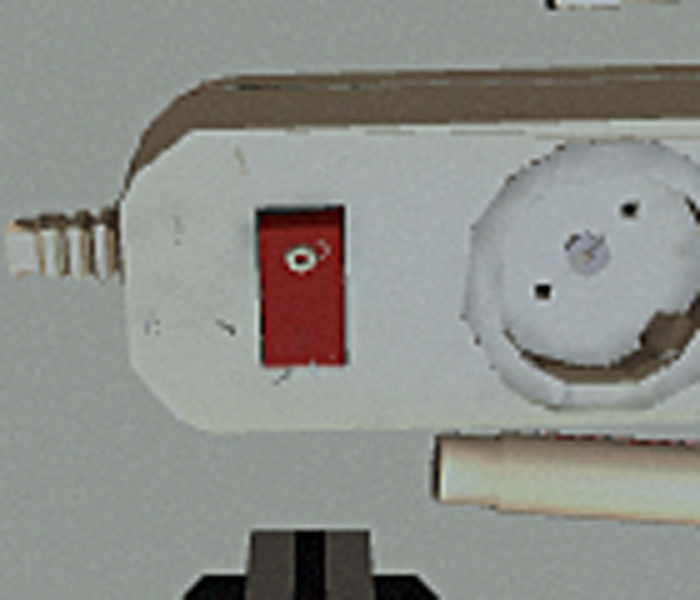

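move_arm:
  plan:
    - [0,0,0,1.6,-0.18,0,-1]
    - [0,0,0,3.15,-0.18,1,-1]
    - [0,0,0,3.15,-0.18,3,-1]
    - [0,0,0,3.15,-0.18,4.5,-1]
    - [0,0,0,3.15,-0.18,4.5,-1]

```text
time_s: 4.9
position: [0.4942, -0.3008, 0.0538]
tool_rot: [[-0.174, 0.985, -0.003], [0.985, 0.174, 0.003], [0.003, -0.002, -1.0]]
ft_force: [-0.7, 0.3, 0.2]
grip_width: -0.0001
gripper_force: 0.0
```

move_arm:
  plan:
    - [0,0,0,0,0,0.3,-1]
    - [0,0,0,0,0,0.6,-1]
    - [0,0,0,0,0,0.9,-1]
    - [0,0,0,0,0,1.0,-1]
    - [0,0,0,0,0,1.0,-1]

```text
time_s: 5.4
position: [0.495, -0.3018, 0.0455]
tool_rot: [[-0.174, 0.985, 0.0], [0.985, 0.174, 0.0], [-0.0, 0.0, -1.0]]
ft_force: [-0.4, -0.0, 1.0]
grip_width: -0.0002
gripper_force: 0.3
```

move_arm:
  plan:
    - [0,0,0,0,0,0.15,-1]
    - [0,0,0,0,0,0.25,-1]
    - [0,0,0,0,0,0.3,-1]
    - [0,0,0,0,0,0.3,-1]

```text
time_s: 5.8
position: [0.495, -0.3011, 0.0439]
tool_rot: [[-0.174, 0.985, 0.0], [0.985, 0.174, 0.001], [0.001, 0.001, -1.0]]
ft_force: [-4.3, 8.9, 15.6]
grip_width: -0.0002
gripper_force: 8.6
```

move_arm:
  plan:
    - [0,0,0,0,0,-2,-1]
    - [0,0,0,-1.5,0,-5.8,-1]
    - [0,0,0,-3,0,-5.8,-1]
    - [0,0,0,-3,0,-5.8,-1]
    - [0,0,0,-3,0,-5.8,-1]

```text
time_s: 6.3
position: [0.4997, -0.3309, 0.0995]
tool_rot: [[-0.173, 0.985, -0.001], [0.985, 0.173, 0.001], [0.001, -0.001, -1.0]]
ft_force: [-0.9, 0.0, 0.3]
grip_width: -0.0003
gripper_force: 0.0
```

```bash
python3 c.py r2
```

```text
6.35 [ 0.49968048 -0.33062107  0.09932468] [[-0.174, 0.985, -0.002], [0.985, 0.174, 0.002], [0.002, -0.001, -1.0]]
press [254.2, 167.4] 0.62 [ 0.49394917 -0.29928785  0.047     ] [31.8 -0.1 52.4]
red [309 117  38   9 201] [327.68159204 120.84079602] [ 0.53881836 -0.25853015] [64.1 51.1 56.4]
  outer [67.3 49.9 52.4] inner [60.6 52.2 59.4] sides [64.1 37.8 56.4] [64.1 64.3 56.4]
red [247 171  17  31 452] [254.71902655 186.64380531] [ 0.49709786 -0.31488354] [15.8  0.3 56.4]
  outer [29.4  0.2 52.4] inner [ 2.7  0.3 59.3] sides [15.8 -5.9 56.4] [15.8  6.9 56.3]
red [379 220  50  18 706] [401.95750708 229.9631728 ] [ 0.61867607 -0.33024107] [-20.4 117.3  56.1]
  outer [ -9.4 113.4  52.2] inner [-28.7 120.3  59.1] sides [-20.4  98.7  56.2] [-20.4 138.4  56.1]
crop origin 194 122
```

View pics/r2.png

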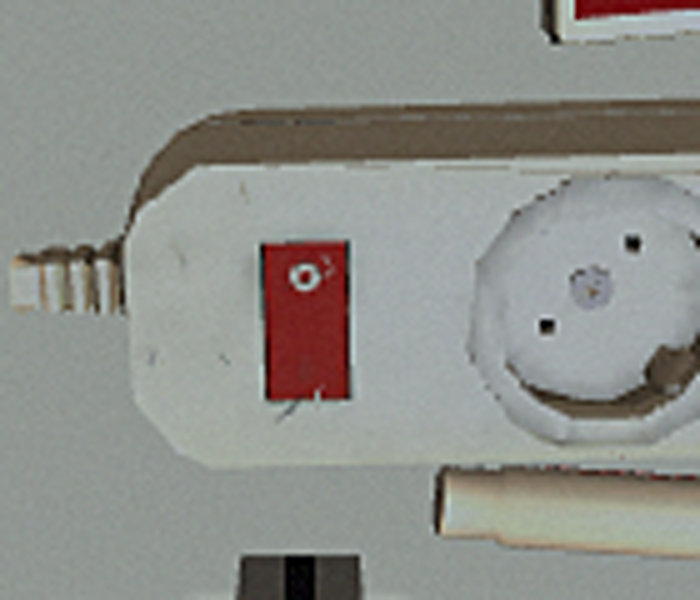

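```bash
python3 - <<'E'
from h import *
p=env.get_image("wrist")
u=np.array([.174,-.985,0])  # strip +x
for piv in ([.4968,-.3155,.039],):
  for a in (0,5,10,15,20):
    r=np.radians(a);c,s=np.cos(r),np.sin(r);o=[]
    for x,z in((-11,8),(13.07,3.75)):
      X=(x*c-z*s)/1e3;Zz=(z*c+x*s)/1e3
      o.append(proj(p,np.array(piv)+u*X+[0,0,Zz])[1])
    print(a,np.round(o,1),round(o[1]-o[0],1))
s=env.observe();T=s["position"];print(T,s["time_s"])
E
```

```text
0 [175.3 203.9] 28.6
5 [174.1 204. ] 29.9
10 [173. 204.] 31.0
15 [171.9 203.8] 31.8
20 [171.1 203.5] 32.4
[ 0.49986938 -0.33056819  0.09950951] 6.45
```

move_arm:
  plan:
    - [0,0,0,2.9,0,0,-1]
    - [0,0,0,2.9,0,3,-1]
    - [0,0,0,2.9,0,5,-1]
    - [0,0,0,2.9,0,5.3,-1]
    - [0,0,0,2.9,0,5.5,-1]

```text
time_s: 6.95
position: [0.4952, -0.3027, 0.0452]
tool_rot: [[-0.174, 0.985, -0.001], [0.985, 0.174, 0.0], [0.001, -0.0, -1.0]]
ft_force: [-0.2, -0.4, 0.7]
grip_width: -0.0004
gripper_force: 0.0
```

move_arm:
  plan:
    - [0,0,0,0,0,0.1,-1]
    - [0,0,0,0,0,0.2,-1]
    - [0,0,0,0,0,0.25,-1]

```text
time_s: 7.25
position: [0.4956, -0.3033, 0.0441]
tool_rot: [[-0.174, 0.985, 0.002], [0.985, 0.174, -0.001], [-0.002, 0.001, -1.0]]
ft_force: [-0.9, 1.2, 9.0]
grip_width: 0.0002
gripper_force: 4.4
```

move_arm:
  plan:
    - [0,0,0,0,0,0.1,-1]
    - [0,0,0,0,0,0.1,-1]

```text
time_s: 7.45
position: [0.4957, -0.3033, 0.044]
tool_rot: [[-0.174, 0.985, 0.002], [0.985, 0.174, -0.002], [-0.002, 0.002, -1.0]]
ft_force: [-2.9, 2.5, 12.3]
grip_width: -0.0
gripper_force: 6.5
```

move_arm:
  plan:
    - [0,0,0,0,0,-2,-1]
    - [0,0,0,0,0,-6,-1]
    - [0,0,0,0,0,-9,-1]
    - [0,0,0,4,0,-12,-1]
    - [0,0,0,8,0,-12,-1]

```text
time_s: 7.95
position: [0.4824, -0.2248, 0.1659]
tool_rot: [[-0.172, 0.985, 0.007], [0.985, 0.172, -0.005], [-0.006, 0.006, -1.0]]
ft_force: [1.2, 0.9, 0.7]
grip_width: -0.0001
gripper_force: 0.0
```

move_arm:
  plan:
    - [0,0,0,4,0.5,-1,-1]
    - [0,0,0,8,1,-2,-1]
    - [0,0,0,10,1,-3,-1]
    - [0,0,0,10,1,-3,-1]
    - [0,0,0,10,1,-3,-1]

```text
time_s: 8.45
position: [0.474, -0.1242, 0.1922]
tool_rot: [[-0.174, 0.985, 0.001], [0.985, 0.174, -0.001], [-0.001, 0.001, -1.0]]
ft_force: [0.8, -0.9, -0.4]
grip_width: -0.0
gripper_force: 0.0
```

```bash
cat > d.py <<'E'
from h import *
p=env.get_image("wrist");s=env.observe();T=np.array(s["position"]);R=np.array(s["tool_rot"])
print(s["time_s"],T,np.round(R,3).tolist())
for k in("round_top","bar_top","square_top"):
    for r in env.tip_of(k,p)[:1]: print(k,np.round(r["pixel"],1),round(r["conf"],2),np.round(atz(p,r["pixel"],.062)[:2],4))
    for r in env.outline_of(k,p)[:1]:
        m=r["mask"].astype(np.uint8);c=max(cv2.findContours(m,0,1)[0],key=cv2.contourArea)
        P=np.array([atz(p,c_[0],.062)[:2]*1000 for c_ in c],np.float32);print("  outline",round(r["conf"],2),np.round(r["bbox"]),cv2.minAreaRect(P))
cv2.imwrite("pics/k1.png",cv2.resize(p["color"][:,:,::-1],(780,585)))
E
python3 d.py
```

```text
8.5 [ 0.47387627 -0.1246669   0.19175947] [[-0.173, 0.985, 0.0], [0.985, 0.173, -0.0], [-0.0, 0.0, -1.0]]
round_top [348.5   1.4] 0.88 [0.525  0.0432]
  outline 0.79 [342.  14.  37.  27.] ((521.0528564453125, 33.35115051269531), (31.123394012451172, 19.959102630615234), 10.004837036132812)
bar_top [446.9 141.2] 0.27 [ 0.6529 -0.0533]
  outline 0.87 [284. 149.  63.  33.] ((497.84619140625, -88.31208801269531), (19.71682357788086, 56.32253646850586), 79.36245727539062)
square_top [312.5  81.2] 0.73 [ 0.5103 -0.023 ]
  outline 0.83 [313.  83.  43.  42.] ((508.8293762207031, -24.448558807373047), (29.01556396484375, 29.683940887451172), 79.68506622314453)
```

View pics/k1.png

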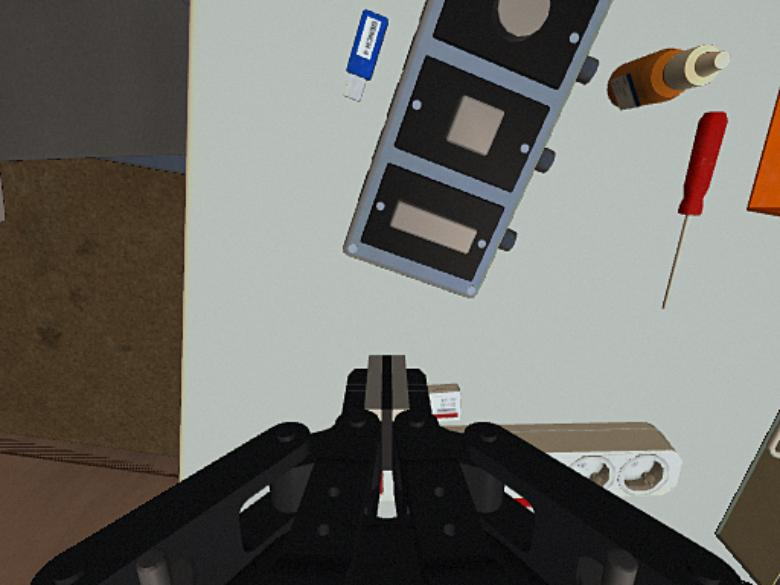

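move_arm:
  plan:
    - [0,0,0,4,2,0,-1]
    - [0,0,0,8,4,0,-1]
    - [0,0,0,12,6,1,-1]
    - [0,0,0,15.5,7.4,3,-1]
    - [0,0,0,15.5,7.4,6,-1]

```text
time_s: 9.3
position: [0.5209, 0.045, 0.132]
tool_rot: [[-0.178, 0.984, 0.003], [0.984, 0.178, 0.0], [-0.0, 0.003, -1.0]]
ft_force: [1.0, -1.9, -1.2]
grip_width: 0.0003
gripper_force: 0.0
```

```bash
python3 d.py
```

```text
9.35 [0.51796938 0.04358123 0.12670711] [[-0.177, 0.984, -0.006], [0.984, 0.177, 0.001], [0.002, -0.006, -1.0]]
round_top [255.2 203.4] 0.86 [0.5223 0.0425]
  outline 0.62 [255. 200.  33.  41.] ((520.7041625976562, 43.5311279296875), (28.911518096923828, 32.51743698120117), 10.145729064941406)
square_top [230.6 269.1] 0.56 [ 0.5119 -0.0235]
  outline 0.88 [222. 262.  16.  35.] ((501.22589111328125, -18.635581970214844), (34.12698745727539, 11.315292358398438), 81.70303344726562)
```

View pics/k1.png

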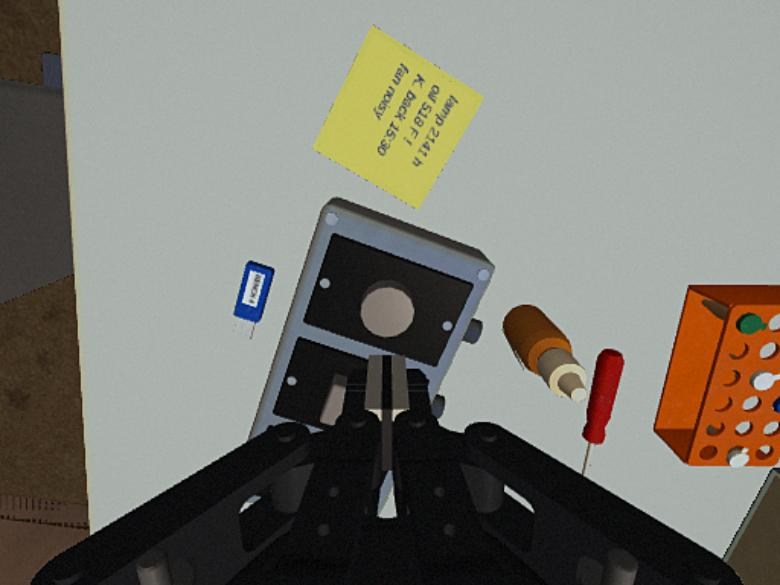

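move_arm:
  plan:
    - [0,0,0,0,0,3,-1]
    - [0,0,0,0,0,5.5,-1]
    - [0,0,0,0,0,6.3,-1]
    - [0,0,0,0,0,6.3,-1]

```text
time_s: 10.05
position: [0.5198, 0.0412, 0.069]
tool_rot: [[-0.173, 0.985, -0.001], [0.985, 0.173, 0.0], [0.0, -0.001, -1.0]]
ft_force: [0.1, 0.3, -0.6]
grip_width: -0.0003
gripper_force: 0.0
```

move_arm:
  plan:
    - [0,0,0,0,0,0.4,-1]
    - [0,0,0,0,0,0.8,-1]
    - [0,0,0,0,0,1.2,-1]
    - [0,0,0,0,0,1.3,-1]
    - [0,0,0,0,0,1.3,-1]

```text
time_s: 10.55
position: [0.5202, 0.0415, 0.0561]
tool_rot: [[-0.174, 0.985, 0.001], [0.985, 0.174, -0.0], [-0.0, 0.001, -1.0]]
ft_force: [2.2, -0.8, 3.0]
grip_width: 0.0003
gripper_force: 1.4
```

move_arm:
  plan:
    - [0,0,0,0,0,0.1,-1]
    - [0,0,0,0,0,0.25,-1]
    - [0,0,0,0,0,0.25,-1]

```text
time_s: 10.85
position: [0.5203, 0.0415, 0.0549]
tool_rot: [[-0.174, 0.985, 0.002], [0.985, 0.174, -0.001], [-0.001, 0.002, -1.0]]
ft_force: [-1.8, 0.2, 18.9]
grip_width: 0.0001
gripper_force: 9.0
```

move_arm:
  plan:
    - [0,0,0,0,0,-3,-1]
    - [0,0,0,0,0,-6.5,-1]
    - [0,0,0,-4.1,-1.5,-6.5,-1]
    - [0,0,0,-8.2,-3,-6.5,-1]
    - [0,0,0,-12.35,-4.44,-6.5,-1]

```text
time_s: 11.35
position: [0.4964, -0.0885, 0.1182]
tool_rot: [[-0.175, 0.985, -0.001], [0.985, 0.175, 0.001], [0.001, -0.001, -1.0]]
ft_force: [0.1, -0.5, -0.7]
grip_width: -0.0004
gripper_force: 0.0
```

move_arm:
  plan:
    - [0,0,0,0,0,0,-1]
    - [0,0,0,0,0,2.5,-1]
    - [0,0,0,0,0,4.5,-1]
    - [0,0,0,0,0,5,-1]
    - [0,0,0,0,0,5,-1]

```text
time_s: 11.85
position: [0.497, -0.0871, 0.0678]
tool_rot: [[-0.174, 0.985, -0.002], [0.985, 0.174, 0.001], [0.001, -0.002, -1.0]]
ft_force: [-0.2, 0.5, 0.2]
grip_width: 0.0
gripper_force: 0.0
```

```bash
python3 d.py
```

```text
11.9 [ 0.49749789 -0.08733681  0.06855183] [[-0.174, 0.985, -0.0], [0.985, 0.174, 0.0], [0.0, -0.0, -1.0]]
round_top [351.7   7.2] 0.75 [0.5202 0.0386]
bar_top [256.6 243. ] 0.86 [ 0.4987 -0.0899]
  outline 0.78 [254. 237.  96.  56.] ((498.09765625, -85.59121704101562), (23.49441146850586, 56.36723327636719), 79.7101821899414)
square_top [300.4 139.5] 0.77 [ 0.5107 -0.0247]
  outline 0.66 [301. 136.  66.  63.] ((508.8279113769531, -23.57632064819336), (27.2399959564209, 28.434839248657227), 79.96141815185547)
```

View pics/k1.png

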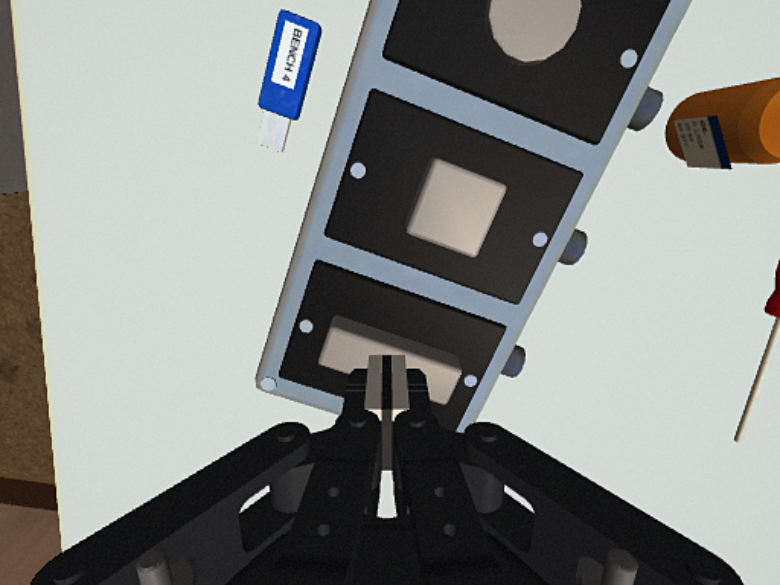

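move_arm:
  plan:
    - [0,0,0,0,0,0.4,-1]
    - [0,0,0,0,0,0.8,-1]
    - [0,0,0,0,0,1.2,-1]
    - [0,0,0,0,0,1.45,-1]
    - [0,0,0,0,0,1.45,-1]

```text
time_s: 12.7
position: [0.4977, -0.0878, 0.0549]
tool_rot: [[-0.174, 0.985, 0.001], [0.985, 0.174, -0.001], [-0.001, 0.001, -1.0]]
ft_force: [-3.2, 1.4, 15.2]
grip_width: 0.0
gripper_force: 8.0
```

move_arm:
  plan:
    - [0,0,0,0,0,0.03,-1]
    - [0,0,0,0,0,0.03,-1]
    - [0,0,0,0,0,0.03,-1]

```text
time_s: 13.0
position: [0.4977, -0.0878, 0.0548]
tool_rot: [[-0.174, 0.985, 0.001], [0.985, 0.174, -0.001], [-0.001, 0.001, -1.0]]
ft_force: [-4.6, 2.0, 18.1]
grip_width: 0.0003
gripper_force: 9.6
```

```bash
python3 -c "
from rig import env
s=env.observe();print(s['position'],s['ft_force']);print(env.close_job())"
```

```text
[ 0.4976606  -0.08777748  0.05483767] [-4.62065871  2.01122384 18.06576463]
the job is handed in; nothing more can be done
None
```

I handed the job in at 13 s with the steps done in order: rocker tipped on (full tilt judged from picture and contact height), round key pushed to its stop, and bar key held at its stop with about 18 N.

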